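# Unload the snap-capped centrifuge bucket

### The job

Unload the centrifuge bucket: pull the snapped-on clear cap up off the bucket and stand it, handle up, in the middle of the blue pad, then lift the tube insert out of the bucket and stand it flat in the yellow tray. Keep the insert upright, set both parts down rather than dropping them, and do not disturb the bottle, the beaker or the tip box.

Things in the scene. Friction and masses are not known exactly. Their poses are not given: they have to be found in the camera images.
- bucket: Fixed aluminium bucket 116 x 90 mm outside, 106 x 80 inside, on a dark cradle plate 206 x 110 x 10 mm; inner floor 12 mm, rim 72 mm up. Origin: centre of the plate's underside; x along the long side, y the short, z up. At x = +-90 mm stands a black catch housing (20 x 44 mm, 79 tall) with a sprung roller over the cap's end rib; both let go at a straight upward pull of about 12 to 20 N in all.
- cap: Clear hollow cap, about 250 g, 138 x 90 x 108 mm, snapped on the bucket, axes along the bucket's. Origin: centre of its underside, level with the feet of its orange end tongues (x = +-62 mm, 60 mm wide, 36 tall) on which it stands; 42 mm above the bucket's origin when snapped on. Dome 116 x 90 mm, top at z = 76. Raise it 70 mm to clear the insert.
- insert: White tube insert, about 320 g, with four blue-capped tubes fixed in it; starts on the bucket's inner floor under the cap, 2 mm play each side, axes along the bucket's. Origin: centre of its flat underside, x along its long side. Block 102 x 76 x 50 mm; tube caps 28 mm across at x = +-36, y = +-21, top at z = 72; green handle bar on top, to z = 95.
- cap_handle (a point): Centre of the top face of the cap's orange handle bar: 84 mm long (cap x), 14 mm wide (cap y), 20 mm high, on legs 12 mm high at x = +-34 mm; 108 mm above the cap's origin. Axes as the cap's.
- insert_handle (a point): Centre of the top face of the insert's green handle bar: 80 mm long (insert x), 12 mm wide (insert y), 23 mm high, 95 mm above the insert's origin. Axes as the insert's.
- pad: Flat blue pad fixed on the bench, 190 (x) x 150 (y) x 3 mm thick. Origin: centre of its underside; the cap stands on it.
- tray: Shallow open yellow tray fixed on the bench, 156 (x) x 130 (y) x 18 mm high, walls 4 mm, floor 4 mm thick (inside 148 x 122 mm). Origin: centre of its underside; the insert stands on its floor.
- reagent: Bystander: glass reagent bottle with a blue cap, 70 mm diameter, 140 mm tall. Origin: centre of its underside.
- beaker: Bystander: glass beaker, 72 mm diameter, 90 mm tall. Origin: centre of its underside.
- tipbox: Bystander: grey pipette-tip box with a clear lid, 85 x 125 x 62 mm. Origin: centre of its underside.
Not all that is in view belongs to the job. What is shaped like the bucket but green is not meant.

How it is judged (in metres and radians):
On the way, in this order (a step that is already met when the one before it is completed fails the run):
1. the cap has been pulled off and stands handle up on the blue pad, released (x of cap in the frame of pad between -0.035 and 0.035 m and y of cap in the frame of pad between -0.045 and 0.045 m and z of cap in the frame of pad below 0.012 m and angle between cap's own z axis and vertical below 0.12 rad and linear speed of cap below 0.02 m/s and contact force between cap and the fingers below 0.3 N), for 0.2 s.
2. the insert has been lifted clear out of the bucket in the fingers (z of insert in the frame of bucket above 0.074 m and contact force between insert and the fingers above 1 N), for 0.1 s.
At the end, for the whole second after the job is handed in: The cap stands upright (0.12 rad) on the blue pad, centre within 35 mm (pad x) and 45 mm (pad y) of the pad's; the insert stands flat on the tray floor, upright (0.1 rad), centre within 45 mm (tray x) and 40 mm (y) of the tray's; both released and at rest (x of cap in the frame of pad between -0.035 and 0.035 m and y of cap in the frame of pad between -0.045 and 0.045 m and z of cap in the frame of pad below 0.012 m and angle between cap's own z axis and vertical below 0.12 rad and x of insert in the frame of tray between -0.045 and 0.045 m and y of insert in the frame of tray between -0.04 and 0.04 m and z of insert in the frame of tray below 0.012 m and angle between insert's own z axis and vertical below 0.1 rad and linear speed of each of cap, insert below 0.02 m/s); the robot touches nothing.
It fails at once if the reagent bottle, the beaker or the tip box is pushed more than 30 mm or knocked over (distance of any of reagent, beaker, tipbox from where it was at the start of the episode above 0.03 m or angle between any of reagent, beaker, tipbox's own z axis and vertical above 0.5 rad).
It fails at once if the insert with its tubes leans more than about 30 degrees (angle between insert's own z axis and vertical above 0.52 rad).
It fails at once if the cap is dropped (falls freely faster than 0.7 m/s) (linear speed of cap above 0.7 m/s and contact force between cap and the fingers below 0.3 N).
It fails at once if the insert is dropped (falls freely faster than 0.7 m/s) (linear speed of insert above 0.7 m/s and contact force between insert and the fingers below 0.3 N).
It also fails if it takes over 64 s, if anything falls off the work surface, if the arm or the gripper's body presses on something with over 40 N, if the wrist force passes 120 N, or if a joint passes its speed limit or range.

### The arm

A 6-joint arm with a two-finger parallel gripper is mounted at the origin on the work surface. World frame = base frame: x ahead of the robot, y to its left, z up, the work surface at z = 0. Lengths are in mm, angles in rad, forces in N, time in s.
With the tool pointing down it reaches from about 325 to 850 mm from the base axis. Payload 15.5 kg.
Tool frame: the origin (TCP) lies between the finger pads; the fingertips stand 17 mm ahead of it and the grasp point (between the pads) lies 2 mm behind it; z points along the fingers, y is the line along which they close (so a half turn about z gives the same grasp; the last joint's range is limited). The gripper opens to 91 mm and grips with 3 to 60 N. Pads are 32 mm wide; open, the fingers measure 118 mm over their backs; the gripper's body (76 mm by 178 mm) begins 60 mm behind the grasp point.
Start: joints at [-1.214, 0.494, 1.345, -0, 1.302, -0.096], TCP at [273.429, -562.017, 207.815] pointing down, gripper open.
Joint ranges: [-2.91, 2.91], [-0.82, 2.16], [0.22, 2.67], [-1.22, 4.37], [0.12, 2.79], [-3.08, 3.08]. Speed limits (rad/s): [1.89, 1.89, 2.57, 3.01, 3.01, 3.01].

### API

Orientations are given as a unit quaternion [x, y, z, w].
In Python, from bench import r gives the robot as it stands. The module is installed in compiled form; this text tells all that it offers.
- The arm moves only by the tool send_rows, never from a script. Its argument "targets" is a list of rows, each a list of 2 entries, a list of its own where there are three numbers: the shift along the world's x, y, z in cm, then the turn about the world's z in degrees. A call has exactly 8 rows; each row shifts and turns the commanded pose from where the row before left it; what a row does not reach is not made up. A row lasts 1/12 s, in which the tool goes at most 41.7 mm and 7.16 degrees, less where a joint would pass 70% of its speed; a pose out of reach is approached as far as the arm can. A call with a gripper value outside its range is refused whole. "claw" is the finger opening in cm, from 0 to 9.12, set as the call begins (left out, the last holds). The fingers move at their own pace and stop on an object; "squeeze" is the grip in N (left out, the last holds). Time passes only in rows, so rows that do not move let the fingers close, or fill a call up. It gives the time, the measured TCP pose, the force, the opening and the grip force at its end, in the units of the state.
- r.sense(): the state, without advancing time (a new reading comes with each control period).
- r.get_image(name): name is "scene" or "side" or "wrist"; returns a dict with "color" (400x640x3 uint8, red, green, blue), "range_z" (400x640 float32, mm along the optical axis (not along the pixel's ray), 0 where there is no reading), "intrinsics" (3x3 intrinsics, pixels), "position" and "rotation" of the camera in the world. Camera axes: x right, y up, looking along -z (the intrinsics and any distortion apply to the point x, -y, -z); pixel columns grow to the right and rows downward; lengths in mm; the calibration is good to about 2 mm. The wrist camera is an equidistant fisheye: a pixel r from the principal point sees the ray r / f radians off the axis. A picture is of the moment at which its call begins.
- r.hand_in(): hands the job in; it is judged then, once.
The state is a dict: "clock": time; "joint_pos": joint angles; "qvel": joint speeds; "effort": joint torques, N m; "ee_pos": TCP position; "orientation": TCP orientation; "contact_force": force on the tool from outside, world axes, zero at the start; "torque": the same for the moment, N m; "width": finger opening in mm; "gripper_force": force on a finger pad.
Only numpy, scipy, OpenCV 4.12 (cv2) and the standard library are available. Lean on these libraries where they do the work, as an engineer would, in place of code of your own. Each camera call takes 0.05 s, during which the arm holds its last target. There are 200 camera calls.

## Working session

There is one attempt and no reset: what is moved stays moved. The work goes in short steps, Python scripts to look and compute and a tool call to move; the robot and the scene stay as the last step left them, time stands still between calls to the robot, and variables do not carry over. Pictures are saved under pics/ and viewed, at most 10 in all, crops included, and the job is handed in when it is done.

Besides the shell and the picture viewer there is one more tool, called after "Emit:" by a JSON object that holds its "op" and its "data". send_rows: Moves the arm, as the interface text tells. Its arguments: {"type":"object","properties":{"targets":{"type":"array","items":{"type":"array"}},"claw":{"type":"number"},"squeeze":{"type":"number"}},"required":["targets"]}

```bash
mkdir -p pics; cat > h.py <<'E'
from bench import r
import numpy as np, cv2
def snap(n,f=None):
    d=r.get_image(n)
    if f: cv2.imwrite('pics/'+f,cv2.cvtColor(d['color'],cv2.COLOR_RGB2BGR)); np.savez('pics/'+f+'.npz',**d)
    return d
def cloud(d):
    K=np.array(d['intrinsics']);z=d['range_z'];v,u=np.mgrid[:z.shape[0],:z.shape[1]]
    p=np.stack([(u-K[0,2])/K[0,0]*z,-(v-K[1,2])/K[1,1]*z,-z],-1)
    return p@np.array(d['rotation']).T+np.array(d['position'])
E
python3 - <<'E'
from h import *
for n in('scene','side'):
    d=snap(n,n+'0.png');print(n,d['position'],d['rotation'],d['intrinsics'])
print(r.sense())
E
```

```text
scene [1271.71677207  233.17405452 1320.66639455] [0.1656434  0.25469158 0.78661242 0.53752708] [[500.94479753   0.         316.62331932]
 [  0.         500.94479753 201.88286425]
 [  0.           0.           1.        ]]
side [ 63.85157015 830.43842828 834.09000726] [-0.09758231  0.45433351  0.86652457 -0.18219203] [[391.00353339   0.         315.55452257]
 [  0.         391.00353339 201.49731011]
 [  0.           0.           1.        ]]
{'clock': 0.1, 'joint_pos': array([-1.21347468e+00,  4.94142843e-01,  1.34606377e+00, -3.55848129e-06,
        1.30248820e+00, -9.55067242e-02]), 'qvel': array([-0.00204147,  0.00062999, -0.00230343, -0.00051426,  0.00103645,
        0.00030939]), 'effort': array([ 3.07928356e-03, -8.80240989e+01, -3.82542372e+01,  7.09829852e-02,
        4.82917868e-02, -5.11932581e-05]), 'ee_pos': array([ 273.32131025, -561.68571578,  207.28616796]), 'orientation': array([ 9.74477364e-01,  2.24485106e-01, -7.36347553e-05, -5.46137115e-04]), 'contact_force': array([ 0.05008449,  0.9242451 , -0.4961807 ]), 'torque': array([-0.02655895,  0.03985925,  0.01102145]), 'gripper_force': 0.0, 'width': 91.00644497630365}
```

View pics/scene0.png

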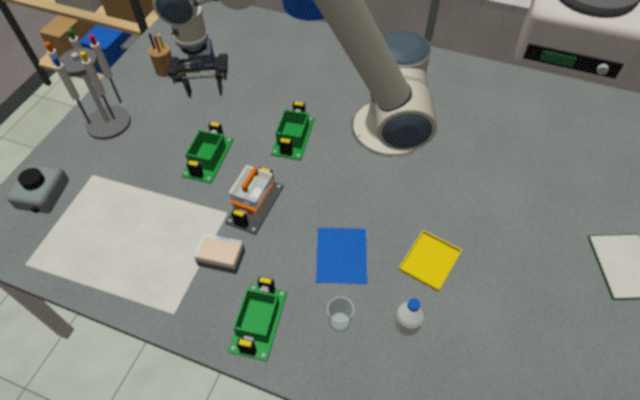

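View pics/side0.png

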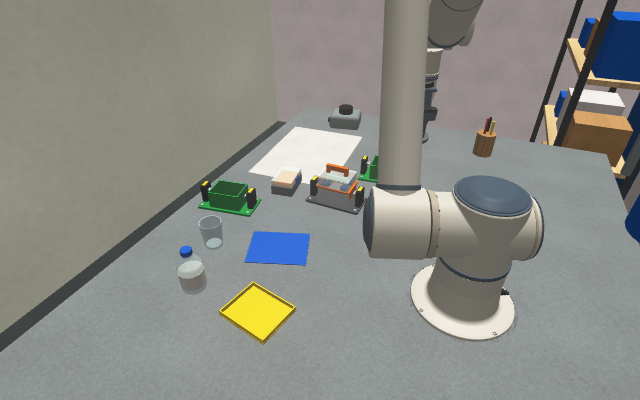

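The scene view shows the capped bucket at about (252,195) with its orange handle at (250,178). The blue pad is at (342,255), the yellow tray at (431,260), the beaker at (340,313), the bottle at (411,314) and the tip box at (220,252). The side view agrees. Next I measure by colour and depth.

```bash
cat >> h.py <<'E'
from scipy.spatial.transform import Rotation as R
def cloud(d):
    K=np.array(d['intrinsics']);z=d['range_z'];v,u=np.mgrid[:z.shape[0],:z.shape[1]]
    p=np.stack([(u-K[0,2])/K[0,0]*z,-(v-K[1,2])/K[1,1]*z,-z],-1)
    return R.from_quat(d['rotation']).apply(p.reshape(-1,3)).reshape(p.shape)+np.array(d['position'])
def ray(d,uv,h):
    K=np.array(d['intrinsics']);uv=np.atleast_2d(uv).astype(float)
    p=np.c_[(uv[:,0]-K[0,2])/K[0,0],-(uv[:,1]-K[1,2])/K[1,1],-np.ones(len(uv))]
    w=R.from_quat(d['rotation']).apply(p);c=np.array(d['position'])
    return (c+w*((h-c[2])/w[:,2])[:,None])[:,:2]
HS={'pad':((105,150,90),(125,255,255)),'tray':((22,150,90),(33,255,255)),'orange':((5,150,120),(17,255,255))}
def mask(d,k,box=None):
    m=cv2.inRange(cv2.cvtColor(d['color'],cv2.COLOR_RGB2HSV),*HS[k])
    if box: a=np.zeros_like(m);x0,y0,x1,y1=box;a[y0:y1,x0:x1]=1;m=m*a
    return m
def rect(p):
    (c,s,a)=cv2.minAreaRect(p.astype(np.float32)); 
    if s[0]<s[1]: s=s[::-1];a+=90
    return np.round(c,1),np.round(s,1),round((a+90)%180-90,1)
E
python3 - <<'E'
from h import *
B={'scene':{'pad':(300,215,380,295,3),'tray':(390,220,475,300,18),'orange':(220,150,290,235,None)},
'side':{'pad':(235,220,320,275,3),'tray':(210,275,305,350,18),'orange':(300,155,375,215,None)}}
for n in B:
    d=dict(np.load(f'pics/{n}0.png.npz'));c=cloud(d)
    for k,b in B[n].items():
        m=mask(d,k,b[:4]);v,u=np.nonzero(m)
        if b[4]: print(n,k,rect(ray(d,np.c_[u,v],b[4])))
        else:
            P=c[v,u]; t=P[P[:,2]>135]; print(n,k,len(t),rect(t[:,:2]),np.percentile(t[:,2],[5,50,95]))
            q=P[(P[:,2]<100)]; print(rect(q[:,:2]),q[:,2].min(),q[:,2].max())
    # objects above 20mm
    for nm,(x0,y0,x1,y1) in ({'tip':(190,230,248,275),'beak':(322,290,360,333),'bot':(392,295,430,335)} if n=='scene' else {}).items():
        P=c[y0:y1,x0:x1].reshape(-1,3);P=P[P[:,2]>40];print(nm,P.min(0).round(),P.max(0).round())
E
```

```text
scene pad (array([560.8,  13.1]), array([185.1, 146.2]), 19.9)
scene tray (array([490.7, 264.6]), array([159.3, 128.2]), -12.1)
scene orange 95 (array([873.3, -56.2]), array([983.7,  47.3]), 33.2) [143.76418201 149.58107671 154.82580185]
(array([ 514.1, -280.1]), array([142. ,  70.1]), -36.2) 54.942318316124556 85.5582525331929
tip [ 652. -385.   40.] [1272.  233. 1321.]
beak [724.  45.  40.] [1272.  233. 1321.]
bot [675. 219.  40.] [1272.  290. 1321.]
side pad (array([559.8,  12.6]), array([189.2, 149.7]), 19.6)
side tray (array([482.5, 269.4]), array([163.5, 136.8]), -12.1)
side orange 59 (array([ 484.6, -307.4]), array([77.6, 15.8]), -4.7) [144.0543513  149.82692058 152.60745845]
(array([ 466. , -280.7]), array([153.9,  72.4]), 35.6) 72.19120160925866 81.95213699613271
```

```bash
python3 - <<'E'
from h import *
for n,b in (('scene',(220,150,290,235)),('side',(300,155,375,215))):
    d=dict(np.load(f'pics/{n}0.png.npz'));c=cloud(d);m=mask(d,'orange',b)>0
    s=m&(c[...,2]>135)&(c[...,2]<160)&(d['range_z']>0)
    P=c[s];print(n,len(P),rect(P[:,:2]),np.median(P,0), np.polyfit(P[:,0],P[:,1],1))
    v,u=np.nonzero(s);print(rect(ray(d,np.c_[u,v],150)))
    f=m&(c[...,2]>50)&(c[...,2]<100);
    lab=cv2.connectedComponentsWithStats(f.astype(np.uint8))
    for i in range(1,lab[0]):
        q=c[lab[1]==i]; 
        if len(q)>8: print(len(q),q.mean(0).round(1),rect(q[:,:2]))
    # catch yellow tops
    y=(mask(d,'tray',b if n=='side' else (220,150,290,235))>0)&(d['range_z']>0); print('yel',[c[cc].mean(0).round(1).tolist()+[int(cc.sum())] for L in [cv2.connectedComponents(y.astype(np.uint8))] for i in range(1,L[0]) for cc in [L[1]==i]])
d=dict(np.load('pics/scene0.png.npz'));c=cloud(d)
for nm,(x0,y0,x1,y1) in {'tip':(190,230,248,275),'beak':(322,290,360,333),'bot':(392,295,430,335)}.items():
    P=c[y0:y1,x0:x1].reshape(-1,3);P=P[(P[:,2]>30)&(P[:,2]<200)];print(nm,P.min(0).round(),P.max(0).round())
E
```

```text
scene 94 (array([ 490.6, -307.7]), array([76.9, 12.4]), -2.1) [ 492.70086411 -306.12938424  149.57322721] [-3.23613485e-02 -2.90564873e+02]
(array([ 491.6, -306.3]), array([81.1, 13.3]), -0.8)
28 [ 490.7 -263.5   75.4] (array([ 486.6, -263.1]), array([100.9,   6.8]), -0.0)
96 [ 549.5 -308.2   75.8] (array([ 548.8, -307.6]), array([85.4, 12.2]), 88.8)
yel [[397.6, -304.2, 80.6, 11], [580.2, -312.2, 78.8, 50]]
side 59 (array([ 484.6, -307.4]), array([77.6, 15.8]), -4.7) [ 480.52464222 -305.2965107   149.82692058] [-5.68970794e-02 -2.78834537e+02]
(array([ 485.8, -302.9]), array([78.3, 25.8]), -3.6)
36 [ 425.5 -305.6   78.3] (array([ 425.5, -309. ]), array([88.9,  7.6]), 88.1)
yel [[455.0, -537.1, 80.3, 9], [576.6, -310.4, 79.4, 12], [397.2, -305.0, 79.8, 15]]
tip [ 651. -385.   30.] [ 752. -252.   72.]
beak [724.  45.  30.] [797. 115.  97.]
bot [675. 219.  30.] [739. 290. 147.]
```

Emit:
{"op": "send_rows", "data": {"targets": [[[1.35,1.6,0.4],-3.5],[[1.35,1.6,0.4],-3.5],[[1.35,1.6,0.4],-3.5],[[1.35,1.6,0.4],-3.5],[[1.35,1.6,0.4],-3.5],[[1.35,1.6,0.4],-3.5],[[1.35,1.6,0.4],-3.5],[[1.35,1.6,0.4],-3.5]], "claw": 9}}

```text
clock: 0.77
ee_pos: [381.9, -433.0, 239.7]
orientation: [1.0, -0.019, -0.0, -0.0]
contact_force: [0.8, -0.1, -0.3]
width: 89.6
gripper_force: 0.0
```

Emit:
{"op": "send_rows", "data": {"targets": [[[1.35,1.6,0],0],[[1.35,1.6,0],0],[[1.35,1.6,0],0],[[1.35,1.6,0],0],[[1.35,1.6,0],0],[[1.35,1.6,0],0],[[1.35,1.6,0],0],[[1.35,1.6,0],0]]}}

```text
clock: 1.43
ee_pos: [489.8, -305.0, 239.5]
orientation: [1.0, -0.018, -0.0, -0.0]
contact_force: [-0.3, -0.8, -1.1]
width: 90.2
gripper_force: 0.0
```

```bash
python3 - <<'E'
from h import *
s=r.sense();print(s['ee_pos'],s['orientation'],R.from_quat(s['orientation']).as_matrix().round(3))
d=snap('wrist','w1.png');print(d['position'],d['rotation'],d['intrinsics'])
E
```

```text
[ 489.83092341 -304.98484331  239.53982177] [ 9.99838968e-01 -1.79421543e-02 -2.65980272e-04 -2.15801379e-04] [[ 0.999 -0.036 -0.001]
 [-0.036 -0.999  0.   ]
 [-0.001 -0.    -1.   ]]
[ 559.8532541  -307.06643136  416.91472246] [ 0.08648214 -0.09032251  0.7140682  -0.68881731] [[309.70691629   0.         319.25622168]
 [  0.         309.70691629 202.18443424]
 [  0.           0.           1.        ]]
```

View pics/w1.png

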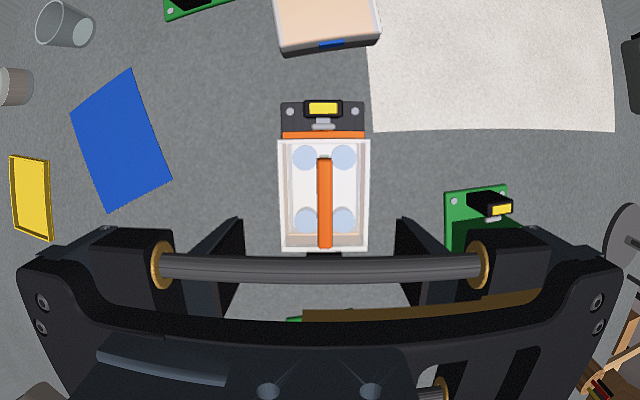

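The wrist view shows the handle at about (324,203), slightly right of the finger midline, with the insert's blue tube caps visible through the clear cap. The pad is at (120,140) and the tray at (30,198). I'll measure with the fisheye model.

```bash
cat >> h.py <<'E'
def fray(d,uv,h):
    K=np.array(d['intrinsics']);uv=np.atleast_2d(uv).astype(float)
    x=(uv[:,0]-K[0,2])/K[0,0];y=(uv[:,1]-K[1,2])/K[1,1];t=np.hypot(x,y)+1e-12
    p=np.c_[x/t*np.sin(t),-y/t*np.sin(t),-np.cos(t)]
    w=R.from_quat(d['rotation']).apply(p);c=np.array(d['position'])
    return (c+w*((h-c[2])/w[:,2])[:,None])[:,:2]
E
python3 - <<'E'
from h import *
d=dict(np.load('pics/w1.png.npz'))
for k,b,h in (('orange',(305,150,345,255),150),('pad',(60,60,180,220),3),('tray',(0,145,60,250),18),('orange',(270,127,370,140),78),('tray',(300,98,345,118),79)):
    v,u=np.nonzero(mask(d,k,b));P=fray(d,np.c_[u,v],h);print(k,h,rect(P))
E
```

```text
orange 150 (array([ 489.1, -308.7]), array([81.7, 12.2]), -1.5)
pad 3 (array([560.9,  13.3]), array([189.5, 150.5]), 19.5)
tray 18 (array([487.4, 255.7]), array([159.8, 149.4]), -12.1)
orange 78 (array([ 549.8, -310.5]), array([89.7,  8.3]), 89.1)
tray 79 (array([ 577.8, -311.4]), array([30.2, 11. ]), 88.1)
```

Emit:
{"op": "send_rows", "data": {"targets": [[[0,-0.3,-1],0],[[0,0,-1.5],0],[[0,0,-1.5],0],[[0,0,-1.5],0],[[0,0,-1.5],0],[[0,0,-1.2],0],[[0,0,-1.0],0],[[0,0,-0.7],0]]}}

```text
clock: 2.15
ee_pos: [488.6, -309.2, 139.2]
orientation: [1.0, -0.018, -0.001, -0.0]
contact_force: [1.0, 0.4, 0.6]
width: 90.2
gripper_force: 0.0
```

Emit:
{"op": "send_rows", "data": {"targets": [[[0,0,0],0],[[0,0,0],0],[[0,0,0],0],[[0,0,0],0],[[0,0,0],0],[[0,0,0],0],[[0,0,0],0],[[0,0,0],0]], "claw": 0.5, "squeeze": 50}}

```text
clock: 2.82
ee_pos: [489.5, -309.0, 141.0]
orientation: [1.0, -0.018, 0.0, 0.0]
contact_force: [1.0, 0.2, -0.5]
width: 39.8
gripper_force: 0.0
```

Emit:
{"op": "send_rows", "data": {"targets": [[[0,0,0],0],[[0,0,0],0],[[0,0,0],0],[[0,0,0],0],[[0,0,0],0],[[0,0,0],0],[[0,0,0],0],[[0,0,0],0]]}}

```text
clock: 3.48
ee_pos: [489.4, -309.0, 140.8]
orientation: [1.0, -0.018, -0.0, -0.0]
contact_force: [0.4, -0.7, -1.9]
width: 13.0
gripper_force: 50.0
```

Emit:
{"op": "send_rows", "data": {"targets": [[[0,0,0.2],0],[[0,0,0.2],0],[[0,0,0.2],0],[[0,0,0.2],0],[[0,0,0.2],0],[[0,0,0.2],0],[[0,0,0.2],0],[[0,0,0.2],0]]}}

```text
clock: 4.15
ee_pos: [489.5, -309.1, 157.2]
orientation: [1.0, -0.018, 0.0, 0.0]
contact_force: [-0.2, -0.4, -3.3]
width: 12.6
gripper_force: 50.0
```

Emit:
{"op": "send_rows", "data": {"targets": [[[0,0,0.3],0],[[0,0,0.5],0],[[0,0,0.8],0],[[0,0,1.2],0],[[0,0,1.5],0],[[0,0,1.5],0],[[0,0,1.5],0],[[0,0,1.5],0]]}}

```text
clock: 4.82
ee_pos: [489.4, -309.0, 246.3]
orientation: [1.0, -0.018, 0.0, 0.0]
contact_force: [0.4, -0.2, -3.0]
width: 12.8
gripper_force: 50.0
```

```bash
python3 - <<'E'
from h import *
s=r.sense();print(s['ee_pos'],s['contact_force'],s['torque'],s['width'],s['gripper_force'])
a=snap('scene','s2.png')['color'][120:260,180:380];b=snap('side','d2.png')['color'][120:260,260:460]
cv2.imwrite('pics/c2.png',cv2.cvtColor(cv2.resize(np.hstack([a,b]),None,fx=2,fy=2),cv2.COLOR_RGB2BGR))
E
```

```text
[ 489.40533136 -309.01439117  246.30015188] [ 0.35445617 -0.15507197 -3.01547138] [-0.00152888  0.04398491 -0.00180255] 12.80594085404975 49.98961865901947
```

View pics/c2.png

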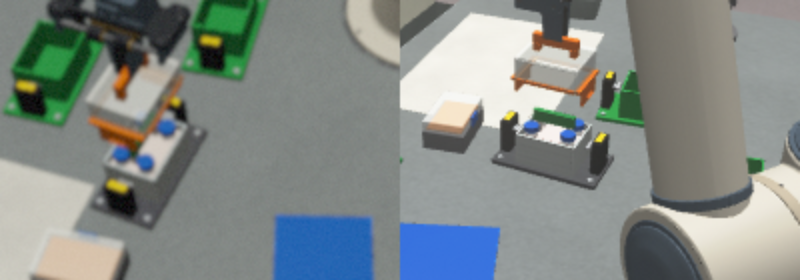

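The cap is held clear above the bucket. In the crops the insert, with its green handle and blue caps, stays in place, so I carry the cap to the pad.

Emit:
{"op": "send_rows", "data": {"targets": [[[0.2,1.0,0],1.3],[[0.3,1.6,0],1.3],[[0.5,2.0,0],1.3],[[0.5,2.3,0],1.3],[[0.5,2.3,0],1.3],[[0.5,2.3,0],1.3],[[0.5,2.3,0],1.3],[[0.5,2.3,0],1.3]]}}

```text
clock: 5.58
ee_pos: [523.9, -146.1, 243.8]
orientation: [0.997, 0.074, -0.001, -0.0]
contact_force: [0.1, -0.0, -3.0]
width: 13.3
gripper_force: 50.0
```

Emit:
{"op": "send_rows", "data": {"targets": [[[0.5,2.3,0],1.3],[[0.5,2.3,0],1.3],[[0.5,2.3,0],1.3],[[0.5,2.3,0],1.3],[[0.5,2.3,0],1.3],[[0.5,2.0,0],1.3],[[0.4,1.6,0],1.3],[[0.2,1.1,0],1.3]]}}

```text
clock: 6.25
ee_pos: [560.0, 16.1, 243.8]
orientation: [0.986, 0.164, -0.001, -0.0]
contact_force: [-0.1, -0.2, -3.7]
width: 13.1
gripper_force: 50.0
```

```bash
python3 - <<'E'
from h import *
s=r.sense();print(s['ee_pos'],s['contact_force'],s['orientation'])
d=snap('side','d3.png');c=cloud(d);m=(mask(d,'orange')>0)&(d['range_z']>0)&(c[...,2]<300)&(c[...,2]>100)
m&=(np.abs(c[...,0]-560)<120)&(np.abs(c[...,1]-13)<120)
P=c[m];print(len(P),rect(P[:,:2]),np.percentile(P[:,2],[0,3,50,97]))
E
```

```text
[559.98688232  16.07069372 243.82383142] [-0.10928224 -0.16177734 -3.67471463] [ 9.86383052e-01  1.64462348e-01 -6.95903765e-04 -3.55276849e-04]
283 (array([553.6,  23. ]), array([134.3,  86.8]), 24.9) [148.05026931 155.23487363 183.93584764 254.24265075]
```

Emit:
{"op": "send_rows", "data": {"targets": [[[0,-0.3,-1.0],0],[[0,0,-2.0],0],[[0,0,-2.2],0],[[0,0,-2.2],0],[[0,0,-2.2],0],[[0,0,-1.8],0],[[0,0,-1.2],0],[[0,0,-0.6],0]]}}

```text
clock: 6.97
ee_pos: [558.7, 10.0, 110.3]
orientation: [0.987, 0.162, -0.002, -0.0]
contact_force: [-0.2, 0.6, -2.8]
width: 12.9
gripper_force: 50.0
```

Emit:
{"op": "send_rows", "data": {"targets": [[[0,0,-0.1],0],[[0,0,-0.1],0],[[0,0,-0.1],0],[[0,0,-0.1],0],[[0,0,-0.1],0],[[0,0,-0.1],0],[[0,0,-0.1],0],[[0,0,-0.1],0]]}}

```text
clock: 7.63
ee_pos: [560.5, 11.0, 104.9]
orientation: [0.987, 0.163, 0.0, 0.0]
contact_force: [0.2, -0.7, -2.7]
width: 13.1
gripper_force: 50.0
```

Emit:
{"op": "send_rows", "data": {"targets": [[[0,0,-0.1],0],[[0,0,-0.1],0],[[0,0,-0.1],0],[[0,0,0],0],[[0,0,0],0],[[0,0,0],0],[[0,0,0],0],[[0,0,0],0]]}}

```text
clock: 8.3
ee_pos: [560.4, 11.0, 101.8]
orientation: [0.987, 0.163, 0.0, -0.0]
contact_force: [0.7, 0.8, -2.6]
width: 13.0
gripper_force: 50.0
```

Emit:
{"op": "send_rows", "data": {"targets": [[[0,0,-0.1],0],[[0,0,-0.1],0],[[0,0,0],0],[[0,0,0],0],[[0,0,0],0],[[0,0,0],0],[[0,0,0],0],[[0,0,0],0]]}}

```text
clock: 8.97
ee_pos: [560.7, 10.6, 101.4]
orientation: [0.987, 0.163, 0.001, 0.0]
contact_force: [-9.3, -3.1, 28.6]
width: 12.8
gripper_force: 50.0
```

Emit:
{"op": "send_rows", "data": {"targets": [[[0,0,0.1],0],[[0,0,0],0],[[0,0,0],0],[[0,0,0],0],[[0,0,0],0],[[0,0,0],0],[[0,0,0],0],[[0,0,0],0]]}}

```text
clock: 9.63
ee_pos: [560.7, 10.6, 101.5]
orientation: [0.987, 0.163, 0.0, 0.0]
contact_force: [-3.8, -3.4, 14.2]
width: 12.9
gripper_force: 50.0
```

Emit:
{"op": "send_rows", "data": {"targets": [[[0,0,0],0],[[0,0,0],0],[[0,0,0],0],[[0,0,0],0],[[0,0,0],0],[[0,0,0],0],[[0,0,0],0],[[0,0,0],0]], "claw": 7}}

```text
clock: 10.3
ee_pos: [560.4, 11.0, 100.8]
orientation: [0.987, 0.163, -0.0, -0.0]
contact_force: [-1.1, 0.0, 0.1]
width: 63.3
gripper_force: 0.0
```

Emit:
{"op": "send_rows", "data": {"targets": [[[0,0,1],0],[[0,0,2],0],[[0,0,2],0],[[0,0,2],0],[[0,0,2],0],[[0,0,2],0],[[0,0,2],0],[[0,0,1],0]]}}

```text
clock: 10.97
ee_pos: [561.2, 10.9, 243.9]
orientation: [0.987, 0.163, 0.002, 0.0]
contact_force: [0.1, 0.0, 0.2]
width: 70.1
gripper_force: 0.0
```

```bash
python3 - <<'E'
from h import *
d=snap('side','d4.png')
for n,h in(('side',0),('scene',0)):
    d=snap(n,n+'4.png');c=cloud(d);z=d['range_z']>0
    m=(mask(d,'orange')>0)&z&(np.abs(c[...,0]-560)<120)&(np.abs(c[...,1]-13)<120)
    P=c[m];t=P[P[:,2]>90];print(n,rect(t[:,:2]),np.percentile(t[:,2],[5,50,95]))
    hsv=cv2.cvtColor(d['color'],cv2.COLOR_RGB2HSV);g=(cv2.inRange(hsv,(45,80,40),(85,255,255))>0)&z&(np.abs(c[...,0]-489)<55)&(np.abs(c[...,1]+308)<40)&(c[...,2]>90)
    P=c[g];print(len(P),rect(P[:,:2]),np.percentile(P[:,2],[5,50,95]))
d=snap('wrist','w4.png')
E
```

```text
side (array([556.4,  12.4]), array([80.2, 15.8]), 18.6) [ 94.47991059 107.55604906 113.00626222]
64 (array([ 486.3, -308.6]), array([79.2, 14.2]), -4.4) [ 93.65656341 106.42967312 109.41355498]
scene (array([560.5,  10.7]), array([81.1,  8.7]), 19.9) [106.31769931 111.78676259 116.3698322 ]
91 (array([ 491.1, -308.2]), array([81.2, 11.2]), -0.6) [ 94.67392023 105.21235092 110.63627524]
```

View pics/w4.png

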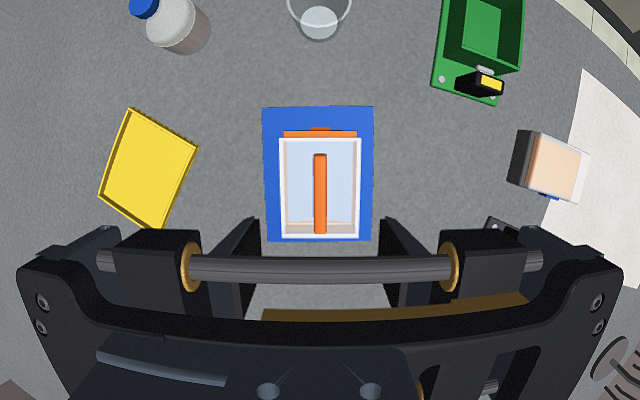

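The cap stands centred on the pad, with its handle at (320,193), and the tray is fully visible at (148,170). I measure the tray while going back for the insert.

```bash
python3 - <<'E'
from h import *
d=dict(np.load('pics/w4.png.npz'))
v,u=np.nonzero(mask(d,'tray',(80,90,210,231)));P=fray(d,np.c_[u,v],18);print(rect(P))
v,u=np.nonzero(mask(d,'orange',(305,145,335,238)));print(rect(fray(d,np.c_[u,v],111)))
E
```

```text
(array([488.5, 262.4]), array([160.1, 134.8]), -12.1)
(array([559.9,  10.4]), array([82. , 12.6]), 18.7)
```

Emit:
{"op": "send_rows", "data": {"targets": [[[-0.2,-1.1,0],-1.3],[[-0.4,-1.6,0],-1.3],[[-0.5,-2.0,0],-1.3],[[-0.5,-2.3,0],-1.3],[[-0.5,-2.3,0],-1.3],[[-0.5,-2.3,0],-1.3],[[-0.5,-2.3,0],-1.3],[[-0.5,-2.3,0],-1.3]]}}

```text
clock: 11.83
ee_pos: [523.2, -152.5, 239.6]
orientation: [0.997, 0.072, -0.001, -0.0]
contact_force: [-0.4, -0.2, -0.6]
width: 70.1
gripper_force: 0.0
```

Emit:
{"op": "send_rows", "data": {"targets": [[[-0.5,-2.3,0],-1.3],[[-0.5,-2.3,0],-1.3],[[-0.5,-2.3,0],-1.3],[[-0.5,-2.3,0],-1.3],[[-0.5,-2.3,0],-1.3],[[-0.5,-2.0,0],-1.3],[[-0.5,-1.6,0],-1.3],[[-0.2,-1.0,0],-1.0]]}}

```text
clock: 12.5
ee_pos: [485.9, -313.8, 239.5]
orientation: [1.0, -0.017, -0.001, -0.0]
contact_force: [-0.3, 0.1, -0.1]
width: 69.9
gripper_force: 0.0
```

```bash
python3 - <<'E'
from h import *
d=snap('wrist','w5.png');s=r.sense();print(s['ee_pos'],s['orientation'])
hsv=cv2.cvtColor(d['color'],cv2.COLOR_RGB2HSV);m=cv2.inRange(hsv,(45,80,40),(85,255,255))
a=np.zeros_like(m);a[135:260,290:355]=1
n,L,st,_=cv2.connectedComponentsWithStats(m*a);i=1+st[1:,4].argmax();v,u=np.nonzero(L==i);print(st[i],rect(fray(d,np.c_[u,v],107)))
E
```

```text
[ 486.09151607 -314.75144652  239.6637466 ] [ 9.99840424e-01 -1.78471937e-02 -7.60670588e-04 -1.56891753e-04]
[310 152  12  76 834] (array([ 488.9, -309.4]), array([78.9, 11. ]), -1.9)
```

Emit:
{"op": "send_rows", "data": {"targets": [[[0.1,0.2,-1.2],0],[[0.1,0.2,-2.0],0],[[0.1,0.1,-2.2],0],[[0,0,-2.2],0],[[0,0,-2.2],0],[[0,0,-1.8],0],[[0,0,-1.2],0],[[0,0,-0.8],0]]}}

```text
clock: 13.22
ee_pos: [489.6, -305.9, 102.8]
orientation: [1.0, -0.015, -0.001, -0.001]
contact_force: [-0.0, 0.6, 0.6]
width: 69.9
gripper_force: 0.0
```

Emit:
{"op": "send_rows", "data": {"targets": [[[0,0,0],0],[[0,0,0],0],[[0,0,0],0],[[0,0,0],0],[[0,0,0],0],[[0,0,0],0],[[0,0,0],0],[[0,0,0],0]], "claw": 0.5, "squeeze": 40}}

```text
clock: 13.88
ee_pos: [490.5, -307.1, 105.0]
orientation: [1.0, -0.015, 0.0, 0.0]
contact_force: [-0.7, 0.2, 0.1]
width: 19.7
gripper_force: 0.0
```

Emit:
{"op": "send_rows", "data": {"targets": [[[0,0,0],0],[[0,0,0],0],[[0,0,0],0],[[0,0,0],0],[[0,0,0],0],[[0,0,0],0],[[0,0,0],0],[[0,0,0],0]]}}

```text
clock: 14.55
ee_pos: [490.4, -307.0, 104.8]
orientation: [1.0, -0.015, 0.0, -0.0]
contact_force: [0.0, 0.2, -0.1]
width: 5.0
gripper_force: 0.0
```

The fingers closed to 5 mm without gripping, so I look before moving.

```bash
python3 - <<'E'
from h import *
a=snap('scene','s6.png')['color'][130:250,200:320];b=snap('side','d6.png')['color'][120:240,270:390]
w=snap('wrist','w6.png')['color'];print(r.sense()['width'])
cv2.imwrite('pics/c6.png',cv2.cvtColor(np.vstack([cv2.resize(np.hstack([a,b]),(600,300)),cv2.resize(w[100:300,120:520],(600,300))]),cv2.COLOR_RGB2BGR))
E
```

```text
4.653730041340621
```

View pics/c6.png

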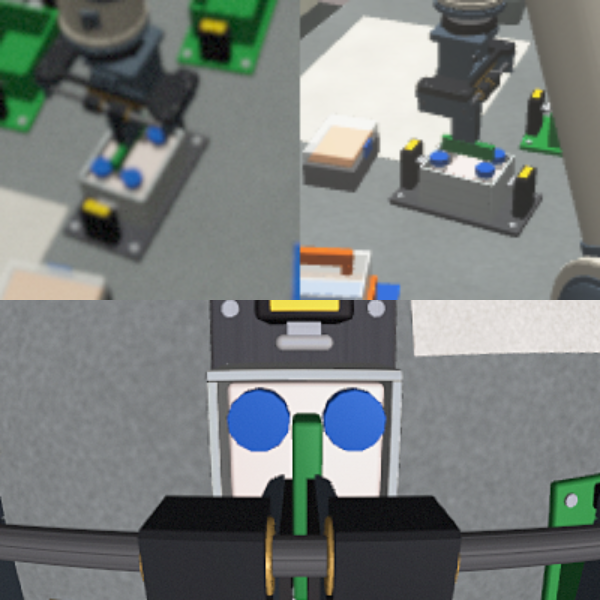

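The wrist crop shows the green bar between the fingertips at about (307,485), but the reading is 5 mm and 0 N. I command a tighter close and zoom in.

Emit:
{"op": "send_rows", "data": {"targets": [[[0,0,0],0],[[0,0,0],0],[[0,0,0],0],[[0,0,0],0],[[0,0,0],0],[[0,0,0],0],[[0,0,0],0],[[0,0,0],0]], "claw": 0}}

```text
clock: 15.37
ee_pos: [490.4, -307.0, 104.8]
orientation: [1.0, -0.015, -0.0, -0.0]
contact_force: [-0.4, -0.0, -0.5]
width: -0.0
gripper_force: 0.0
```

```bash
python3 - <<'E'
from h import *
s=r.sense();print(s['width'],s['gripper_force'],s['contact_force'],s['ee_pos'])
w=snap('wrist','w7.png')['color'][160:300,240:400];b=snap('side','d7.png')['color'][140:220,310:390]
cv2.imwrite('pics/c7.png',cv2.cvtColor(np.hstack([cv2.resize(w,(480,420),interpolation=2),cv2.resize(b,(320,320),interpolation=2)[:].copy() if 0 else cv2.copyMakeBorder(cv2.resize(b,(320,320)),0,100,0,0,0)]),cv2.COLOR_RGB2BGR))
E
```

```text
-0.012768881118080975 0.0 [-0.43061357 -0.01919214 -0.46198933] [ 490.40871662 -307.0056238   104.81818113]
```

View pics/c7.png

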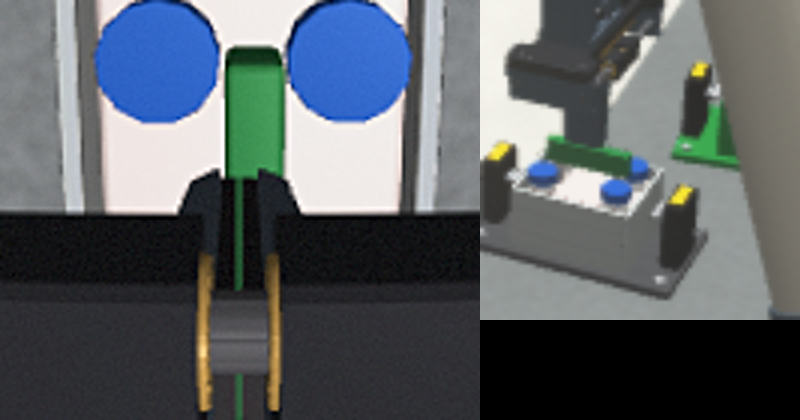

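The fingers closed to 0 mm, and the green bar runs on under or between them from (255,175) in the crop. I check the heights of the fingertips and bar from wrist depth.

```bash
cat >> h.py <<'E'
def fcloud(d):
    K=np.array(d['intrinsics']);z=d['range_z'].astype(float);v,u=np.mgrid[:z.shape[0],:z.shape[1]]
    x=(u-K[0,2])/K[0,0];y=(v-K[1,2])/K[1,1];t=np.hypot(x,y)+1e-12;k=np.tan(t)/t*z
    p=np.stack([x*k,-y*k,-z],-1)
    return R.from_quat(d['rotation']).apply(p.reshape(-1,3)).reshape(p.shape)+np.array(d['position'])
E
python3 - <<'E'
from h import *
d=dict(np.load('pics/w7.png.npz'));c=fcloud(d);print(d['position'])
for v in range(170,262,5): print(v,[ (u,*c[v,u].round(0).astype(int)) for u in (308,316,319,324,332)],d['color'][v,320])
for f in('scene4.png','s6.png','side4.png','d7.png'):
    d=dict(np.load('pics/'+f+'.npz'));c=cloud(d);z=d['range_z']>0
    g=(cv2.inRange(cv2.cvtColor(d['color'],cv2.COLOR_RGB2HSV),(45,80,40),(85,255,255))>0)&z&(np.abs(c[...,0]-489)<55)&(np.abs(c[...,1]+308)<40)&(c[...,2]>70)
    v,u=np.nonzero(g);print(f,len(u),rect(c[g][:,:2]),np.percentile(c[g][:,2],[5,50,95]).round(1))
E
```

```text
[ 560.36213416 -308.6308842   282.21588069]
170 [(308, np.int64(532), np.int64(-300), np.int64(86)), (316, np.int64(528), np.int64(-305), np.int64(63)), (319, np.int64(528), np.int64(-307), np.int64(62)), (324, np.int64(528), np.int64(-311), np.int64(63)), (332, np.int64(528), np.int64(-317), np.int64(62))] [241 235 233]
175 [(308, np.int64(528), np.int64(-300), np.int64(85)), (316, np.int64(525), np.int64(-305), np.int64(63)), (319, np.int64(525), np.int64(-307), np.int64(64)), (324, np.int64(524), np.int64(-311), np.int64(63)), (332, np.int64(524), np.int64(-317), np.int64(62))] [129 140 126]
180 [(308, np.int64(525), np.int64(-300), np.int64(85)), (316, np.int64(528), np.int64(-306), np.int64(101)), (319, np.int64(528), np.int64(-307), np.int64(104)), (324, np.int64(528), np.int64(-310), np.int64(104)), (332, np.int64(528), np.int64(-315), np.int64(103))] [17 55 28]
185 [(308, np.int64(521), np.int64(-300), np.int64(83)), (316, np.int64(526), np.int64(-306), np.int64(107)), (319, np.int64(526), np.int64(-307), np.int64(107)), (324, np.int64(526), np.int64(-310), np.int64(108)), (3
[... 3931 characters left out ...]
np.int64(162)), (332, np.int64(527), np.int64(-311), np.int64(208))] [33 73 43]
260 [(308, np.int64(526), np.int64(-305), np.int64(209)), (316, np.int64(525), np.int64(-307), np.int64(205)), (319, np.int64(524), np.int64(-307), np.int64(205)), (324, np.int64(525), np.int64(-309), np.int64(206)), (332, np.int64(526), np.int64(-311), np.int64(208))] [61 58 62]
scene4.png 94 (array([ 491.1, -308.2]), array([81.2, 11.2]), -0.6) [ 92.7 105.  110.6]
s6.png 48 (array([ 498.5, -304.8]), array([62.7, 14.5]), -9.9) [ 95.6 105.8 118.8]
side4.png 66 (array([ 486.3, -308.6]), array([79.2, 14.2]), -4.4) [ 91.3 106.4 109.4]
d7.png 112 (array([ 485.8, -306.2]), array([78.6, 16.3]), -2.1) [ 88.7 101.2 109.6]
```

```bash
python3 - <<'E'
from h import *
for f,t in (('w1.png',(489.8,-305.0,239.5)),('w5.png',(486.1,-314.8,239.7)),('w6.png',(490.4,-307,104.8)),('w7.png',(490.4,-307,104.8))):
    d=dict(np.load('pics/'+f+'.npz'));c=fcloud(d)-np.array(t);z=d['range_z']>0
    m=z&(d['color'].max(-1)<75)&(np.abs(c[...,0])<25)&(np.abs(c[...,1])<65)
    P=c[m];print(f,len(P))
    for lo,hi in((-65,-25),(-25,0),(0,25),(25,65)):
        q=P[(P[:,1]>lo)&(P[:,1]<hi)&(P[:,2]>-60)&(P[:,2]<40)]
        if len(q): print(lo,hi,len(q),np.percentile(q[:,2],[0,2,5,20]).round(1),'x',np.percentile(q[:,0],[5,95]).round(1),'y',np.percentile(q[:,1],[5,95]).round(1))
E
```

```text
w1.png 20593
-65 -25 833 [ 6.7  7.8  9.1 14.7] x [-8.  16.5] y [-52.9 -44.1]
25 65 843 [ 6.3  8.   9.1 14.6] x [-8.2 20.3] y [44.9 52.5]
w5.png 18837
-65 -25 746 [ 6.   8.   9.1 15.3] x [-5.3 16.8] y [-42.1 -33.2]
25 65 747 [ 6.8  8.3  9.4 15.4] x [-3.4 19.6] y [36.  44.1]
w6.png 11622
-65 -25 132 [-51.8 -51.4 -51.  -47.8] x [-8.6 20.8] y [-42.7 -41.4]
-25 0 320 [ 2.2  7.8 10.  16.5] x [16.1 18.2] y [-10.8  -3. ]
0 25 372 [ 0.   0.8  1.3 12.1] x [ 2.9 18.8] y [ 2.7 11.1]
25 65 7 [-56.3 -55.7 -54.7 -50.1] x [-12.   -5.5] y [36.4 38.8]
w7.png 11200
-65 -25 148 [-53.2 -51.4 -50.9 -47.4] x [-8.2 21.3] y [-42.8 -41.4]
-25 0 294 [-42.6   8.3  10.6  16. ] x [16.3 18.4] y [-8.8 -0.8]
0 25 314 [ 0.7  1.5  6.5 15.4] x [16.3 18.8] y [0.8 8.9]
25 65 7 [-56.2 -55.5 -54.4 -49.2] x [-11.9  -5.1] y [36.3 38.7]
```

By wrist depth the real fingertips end about 7 mm behind the TCP, not 17 mm ahead. So the fingers closed just above the bar's top at z = 107. I reopen and go about 20 mm lower, slowly, watching the force.

Emit:
{"op": "send_rows", "data": {"targets": [[[0,0,0],0],[[0,0,0],0],[[0,0,0],0],[[0,0,0],0],[[0,0,0],0],[[0,0,0],0],[[0,0,0],0],[[0,0,0],0]], "claw": 5}}

```text
clock: 16.13
ee_pos: [490.4, -307.0, 104.8]
orientation: [1.0, -0.015, -0.0, -0.0]
contact_force: [-0.1, -0.4, -0.6]
width: 48.9
gripper_force: 0.0
```

Emit:
{"op": "send_rows", "data": {"targets": [[[0,-0.1,-0.2],0],[[0,0,-0.2],0],[[0,0,-0.2],0],[[0,0,-0.2],0],[[0,0,-0.2],0],[[0,0,-0.2],0],[[0,0,0],0],[[0,0,0],0]]}}

```text
clock: 16.8
ee_pos: [490.4, -308.0, 92.7]
orientation: [1.0, -0.015, -0.0, -0.0]
contact_force: [-0.2, 0.3, 0.5]
width: 50.0
gripper_force: 0.0
```

Emit:
{"op": "send_rows", "data": {"targets": [[[0,0,-0.2],0],[[0,0,-0.2],0],[[0,0,-0.2],0],[[0,0,-0.1],0],[[0,0,0],0],[[0,0,0],0],[[0,0,0],0],[[0,0,0],0]]}}

```text
clock: 17.47
ee_pos: [490.5, -308.0, 85.9]
orientation: [1.0, -0.015, 0.0, 0.0]
contact_force: [-0.7, -0.8, 0.1]
width: 49.9
gripper_force: 0.0
```

Emit:
{"op": "send_rows", "data": {"targets": [[[0,0,0],0],[[0,0,0],0],[[0,0,0],0],[[0,0,0],0],[[0,0,0],0],[[0,0,0],0],[[0,0,0],0],[[0,0,0],0]], "claw": 0.3, "squeeze": 40}}

```text
clock: 18.13
ee_pos: [490.2, -307.8, 85.6]
orientation: [1.0, -0.015, -0.0, -0.0]
contact_force: [-0.0, 0.1, -4.5]
width: 11.6
gripper_force: 39.9
```

Emit:
{"op": "send_rows", "data": {"targets": [[[0,0,0],0],[[0,0,0],0],[[0,0,0],0],[[0,0,0],0],[[0,0,0],0],[[0,0,0],0],[[0,0,0],0],[[0,0,0],0]]}}

```text
clock: 18.8
ee_pos: [490.4, -308.0, 85.8]
orientation: [1.0, -0.015, -0.0, -0.0]
contact_force: [-0.1, 0.1, -4.5]
width: 11.5
gripper_force: 39.9
```

Emit:
{"op": "send_rows", "data": {"targets": [[[0,0,0.2],0],[[0,0,0.4],0],[[0,0,0.6],0],[[0,0,0.8],0],[[0,0,0.8],0],[[0,0,0.8],0],[[0,0,0.8],0],[[0,0,0.8],0]]}}

```text
clock: 19.47
ee_pos: [490.5, -308.1, 138.9]
orientation: [1.0, -0.015, 0.0, 0.0]
contact_force: [0.3, -0.6, -4.4]
width: 11.4
gripper_force: 39.9
```

Emit:
{"op": "send_rows", "data": {"targets": [[[0,0,1],0],[[0,0,1.2],0],[[0,0,1.4],0],[[0,0,1.4],0],[[0,0,1.4],0],[[0,0,1.2],0],[[0,0,0.8],0],[[0,0,0.4],0]]}}

```text
clock: 20.13
ee_pos: [490.7, -308.3, 227.3]
orientation: [1.0, -0.015, 0.001, 0.0]
contact_force: [1.5, -0.1, -3.9]
width: 11.5
gripper_force: 39.9
```

```bash
python3 - <<'E'
from h import *
s=r.sense();print(s['ee_pos'],s['contact_force'],s['torque'],s['width'],s['gripper_force'])
a=snap('scene','s8.png')['color'][120:300,180:480];b=snap('side','d8.png')['color'][120:300,240:440]
cv2.imwrite('pics/c8.png',cv2.cvtColor(cv2.resize(np.hstack([a,b]),None,fx=1.6,fy=1.6),cv2.COLOR_RGB2BGR))
E
```

```text
[ 490.74998674 -308.25912005  227.33410193] [ 1.50945509 -0.06851935 -3.9232591 ] [-0.01180998  0.01984103  0.00150421] 11.516504818647661 39.9224978685379
```

View pics/c8.png

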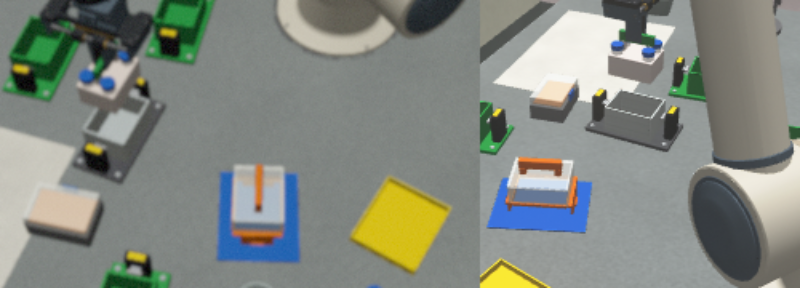

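The insert is held upright and clear of the bucket in both views, and the cap stands on the pad. I carry the insert to the tray over the cap.

Emit:
{"op": "send_rows", "data": {"targets": [[[0,0.8,0],0],[[0,1.4,0],0],[[0,2,0],0],[[0,2.5,0],0],[[0,2.7,0],0],[[0,2.7,0],0],[[0,2.7,0],0],[[0,2.7,0],0]]}}

```text
clock: 20.9
ee_pos: [489.4, -130.4, 225.2]
orientation: [1.0, -0.015, -0.001, -0.0]
contact_force: [0.0, -0.0, -4.0]
width: 11.9
gripper_force: 39.9
```

Emit:
{"op": "send_rows", "data": {"targets": [[[0,2.7,0],-1.3],[[0,2.7,0],-1.3],[[0,2.7,0],-1.3],[[0,2.7,0],-1.3],[[0,2.7,0],-1.3],[[0,2.7,0],-1.3],[[0,2.7,0],-1.3],[[0,2.7,0],-1.3]]}}

```text
clock: 21.57
ee_pos: [489.0, 85.2, 225.3]
orientation: [0.994, -0.106, -0.001, -0.0]
contact_force: [1.1, -1.1, -3.7]
width: 11.8
gripper_force: 39.9
```

Emit:
{"op": "send_rows", "data": {"targets": [[[0,2.7,0],0],[[0,2.7,0],0],[[0,2.7,0],0],[[0,2.7,0],0],[[0,2.6,0],0],[[0,2.2,0],0],[[0,1.6,0],0],[[0,1.0,0],0]]}}

```text
clock: 22.23
ee_pos: [488.8, 267.2, 225.1]
orientation: [0.994, -0.105, -0.001, 0.0]
contact_force: [0.3, -1.0, -4.0]
width: 11.6
gripper_force: 39.9
```

```bash
python3 - <<'E'
from h import *
s=r.sense();print(s['ee_pos'],s['contact_force'],R.from_quat(s['orientation']).as_matrix()[:,0])
d=snap('side','d9.png');a=snap('scene','s9.png')
v,u=np.nonzero(mask(a,'tray',(390,220,475,300)));print(rect(ray(a,np.c_[u,v],18)))
w=snap('wrist','w9.png')
cv2.imwrite('pics/c9.png',cv2.cvtColor(np.vstack([cv2.resize(w['color'],(600,375)),np.hstack([cv2.resize(a['color'][180:320,340:520],(300,225)),cv2.resize(d['color'][180:360,180:420],(300,225))])]),cv2.COLOR_RGB2BGR))
E
```

```text
[488.83896257 267.19489729 225.13636682] [ 0.25085669 -0.9581715  -4.03381545] [ 0.97793326 -0.20891331 -0.00132967]
(array([491.4, 264.4]), array([157.5, 127.9]), -11.8)
```

View pics/c9.png

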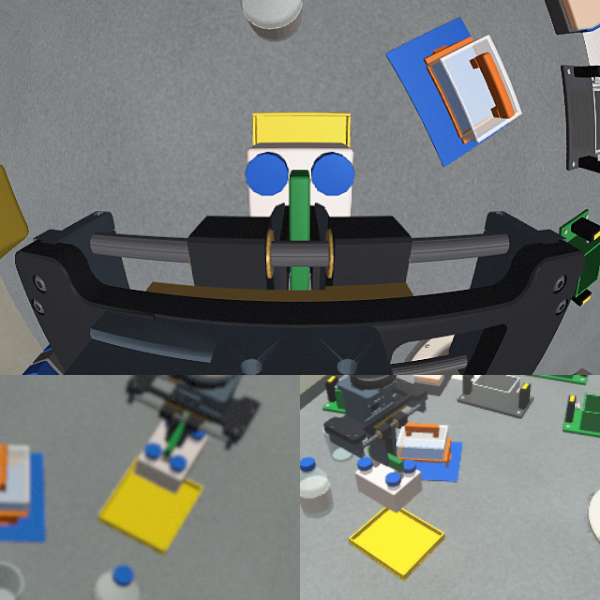

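The insert sits over the tray and is aligned with it. I lower it.

Emit:
{"op": "send_rows", "data": {"targets": [[[0,-0.2,-1.2],0],[[0,0,-2],0],[[0,0,-2.3],0],[[0,0,-2.3],0],[[0,0,-2.3],0],[[0,0,-1.9],0],[[0,0,-1.2],0],[[0,0,-0.6],0]]}}

```text
clock: 23.05
ee_pos: [489.4, 261.6, 86.2]
orientation: [0.994, -0.106, -0.001, 0.001]
contact_force: [0.4, -0.6, -4.6]
width: 11.9
gripper_force: 39.9
```

Emit:
{"op": "send_rows", "data": {"targets": [[[0,0,-0.2],0],[[0,0,-0.1],0],[[0,0,-0.1],0],[[0,0,-0.1],0],[[0,0,-0.1],0],[[0,0,-0.1],0],[[0,0,0],0],[[0,0,0],0]]}}

```text
clock: 23.72
ee_pos: [490.5, 263.0, 80.9]
orientation: [0.994, -0.106, 0.0, -0.0]
contact_force: [0.5, 0.4, -4.7]
width: 11.7
gripper_force: 39.9
```

Emit:
{"op": "send_rows", "data": {"targets": [[[0,0,-0.1],0],[[0,0,-0.1],0],[[0,0,-0.1],0],[[0,0,0],0],[[0,0,0],0],[[0,0,0],0],[[0,0,0],0],[[0,0,0],0]]}}

```text
clock: 24.38
ee_pos: [490.4, 263.0, 77.8]
orientation: [0.994, -0.106, 0.0, -0.0]
contact_force: [0.1, -0.0, -4.8]
width: 11.4
gripper_force: 39.9
```

Emit:
{"op": "send_rows", "data": {"targets": [[[0,0,-0.1],0],[[0,0,0],0],[[0,0,0],0],[[0,0,0],0],[[0,0,0],0],[[0,0,0],0],[[0,0,0],0],[[0,0,0],0]]}}

```text
clock: 25.05
ee_pos: [490.5, 262.8, 77.3]
orientation: [0.994, -0.106, 0.0, 0.0]
contact_force: [-2.6, -4.6, 5.4]
width: 11.9
gripper_force: 40.0
```

Touched down. Release and retreat.

Emit:
{"op": "send_rows", "data": {"targets": [[[0,0,0],0],[[0,0,0],0],[[0,0,0],0],[[0,0,0],0],[[0,0,0],0],[[0,0,0],0],[[0,0,0],0],[[0,0,0],0]], "claw": 5}}

```text
clock: 25.72
ee_pos: [490.4, 263.0, 76.8]
orientation: [0.994, -0.106, -0.0, -0.0]
contact_force: [-0.4, -0.7, 0.3]
width: 50.2
gripper_force: 0.0
```

Emit:
{"op": "send_rows", "data": {"targets": [[[0,0,0.5],0],[[0,0,1],0],[[0,0,2],0],[[0,0,2],0],[[0,0,2],0],[[0,0,2],0],[[0,0,2],0],[[0,0,1],0]]}}

```text
clock: 26.38
ee_pos: [491.3, 263.4, 205.1]
orientation: [0.994, -0.106, 0.002, -0.001]
contact_force: [0.4, -0.1, 1.2]
width: 50.0
gripper_force: 0.0
```

Emit:
{"op": "send_rows", "data": {"targets": [[[0,0,1],0],[[0,0,1],0],[[0,0,0],0],[[0,0,0],0],[[0,0,0],0],[[0,0,0],0],[[0,0,0],0],[[0,0,0],0]]}}

```text
clock: 27.05
ee_pos: [490.2, 262.9, 221.3]
orientation: [0.994, -0.106, -0.0, 0.0]
contact_force: [-0.3, 0.1, 0.2]
width: 50.1
gripper_force: 0.0
```

```bash
python3 - <<'E'
from h import *
a=snap('scene','s10.png');d=snap('side','d10.png')
cv2.imwrite('pics/c10.png',cv2.cvtColor(np.hstack([cv2.resize(a['color'][160:340,280:480],(400,360)),cv2.resize(d['color'][180:360,160:360],(400,360))]),cv2.COLOR_RGB2BGR))
for q in(a,d):
    c=cloud(q);g=(cv2.inRange(cv2.cvtColor(q['color'],cv2.COLOR_RGB2HSV),(45,80,40),(85,255,255))>0)&(q['range_z']>0)&(np.abs(c[...,0]-489)<80)&(np.abs(c[...,1]-264)<70)&(c[...,2]>70)&(c[...,2]<130)
    print(rect(c[g][:,:2]),np.percentile(c[g][:,2],[50,95]))
E
```

```text
(array([489.4, 262.4]), array([78. , 11.2]), -11.9) [ 99.82676298 103.79755994]
(array([485.6, 264.6]), array([81.2, 13. ]), -11.9) [ 97.83045534 101.19466331]
```

View pics/c10.png

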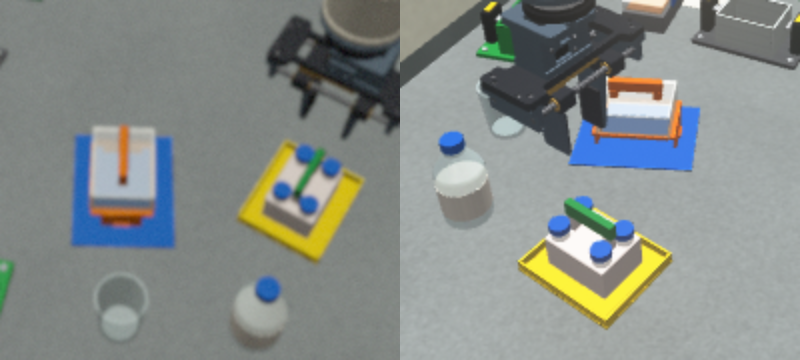

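Both parts stand in place, the insert flat in the tray and the cap on the pad, and the gripper is clear.

```bash
python3 -c "
from bench import r
print(r.hand_in())"
```

```text
the job is handed in; nothing more can be done
None
```

I handed the job in at about 27 s: the cap stands centred on the blue pad and the insert stands flat in the yellow tray, both released, with the bottle, beaker and tip box untouched; the hand-in gave no verdict.

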